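Cover the terminals and hold the sample carrier in the cell's slot

TASK

Slide the flat cover of the grey measuring cell fully home over the open terminal compartment, which bares the narrow sample slot. Then lift the blade-shaped sample carrier out of its rest block, lower the blade through the slot without forcing it, and finish while still holding it there in the gripper, upright, with its steel shoulder about 10 mm above the cell's top plate so that it rests on nothing. Leave the other things on the worktop alone.

Things in the scene. Friction and masses are not known exactly. Their poses are not given: they have to be found in the camera images.
- cell: fixed grey box with aluminium top plate, 110 (x) x 170 (y) x 80 mm high; origin at the centre of its underside, z up. The plate has the sample slot (centre y -35 mm) and the terminal compartment (centre y +30 mm). Dark guide rails, 7.5 mm high, run along y at x = +/-30 to 40 mm. Two sockets stick 14 mm out of its -x side. Under the slot the box is empty down to 9 mm above the worktop
- cell_slot (a point): centre of the sample slot at the top plate's upper face, 80 mm above the worktop, axes as the cell's: the slot is 52 mm long along x, 10 mm wide along y, the plate 6 mm thick with square edges
- cell_compartment (a point): centre of the terminal compartment's opening (52 mm along x, 40 mm along y, two brass posts inside) at the top plate's upper face, axes as the cell's
- shutter (a joint): slide of the flat steel cover on the cell, in m: 0 covers the sample slot, grows towards the cell's +y, 0.065 is the stop, fully home over the terminal compartment. It starts between 0 and 0.010. It moves with about 2 N of friction and stays where it is left
- shutter_grip (a point): middle of the upper edge of the cover's grip, 103 mm above the worktop, axes as the cell's. The grip is a black ridge 34 mm along x, 10 mm thick along y, 18 mm high, on the middle of the flat steel cover (64 x 50 x 4 mm, upper face 85 mm above the worktop)
- rest: grey plastic rest block fixed to the worktop, 90 (x) x 56 (y) x 66 mm high with 8 mm high feet reaching 80 mm along y, origin at the centre of its underside; in its top a pocket 54 (x) x 12 (y) mm, in which the carrier hangs by its shoulder
- carrier: loose, about 110 g, same front and back: flat upright aluminium blade 50 (x) x 8 (y) x 60 mm with rounded lower edge (radius 4 mm), round white sample on it; above, steel shoulder 54 x 18 x 6 mm (60 to 66 mm above the foot), then black grip 40 (x) x 14 (y) x 34 mm. Origin: centre of the foot, z up. At the start the shoulder lies on the rest block, foot 6 mm above the worktop
- carrier_grip (a point): centre of the carrier's grip block, 83 mm above the foot (17 mm above the shoulder plate's upper face, 17 mm below the grip's top), axes as the carrier's; to be pinched across its 14 mm thickness (y)
- wash_bottle: white plastic wash bottle with a red spout, 189 mm high, at the back left
- disc: flat round green sample disc, 64 mm across, 9 mm high, lying at the left
- screwdriver: small screwdriver with an orange handle, 135 mm long, lying flat between the workplaces
- guard_ring: flat brass ring, 68 mm across, 9 mm high, lying on the worktop
- caliper: steel vernier caliper, 210 mm long, lying flat at the right, in front of the tall equipment cabinets (over 0.4 m high, fronts about 0.65 m ahead of the robot, from 0.33 m to its right onwards), which the arm must go round
- weight: small brass weight with a knob, 25 mm across, 34 mm high, near the front edge

How it is judged:
On the way, in this order (a step that is already met when the one before it is completed fails the run):
1. the cover is slid home over the terminal compartment while the carrier is not yet in the slot (value of joint shutter above 0.06 m and horizontal distance between carrier and cell_slot above 0.03 m), for 0.2 s.
2. the carrier is lifted clear of the rest block (height (world z) of carrier above 0.07 m and contact force between the fingers and carrier above 2 N), for 0.1 s.
3. the blade is through the slot, held (x of carrier in the frame of cell_slot between -0.004 and 0.004 m and y of carrier in the frame of cell_slot between -0.004 and 0.004 m and z of carrier in the frame of cell_slot between -0.056 and -0.042 m and angle between carrier's own z axis and vertical below 0.08 rad and angle between the x axis of carrier and the x axis of cell, either way round below 0.1 rad and contact force between the fingers and carrier above 2 N), for 0.2 s.
At the end, for the whole second after the job is handed in: Cover at least 60 mm along its slide; the carrier held in the gripper, at rest, upright (0.08 rad) and along the slot (0.1 rad), foot within 4 mm of the slot's centre line and shoulder 4 to 18 mm above the top plate (10 wanted), pressing on the cell with under 15 N (all of step 3 and value of joint shutter above 0.06 m and contact force between carrier and cell below 15 N and linear speed of carrier below 0.02 m/s); the arm keeps its last pose, push and grip.
It fails at once if the carrier is forced against the cell (more than 50 N) (contact force between carrier and cell above 50 N).
It fails at once if a bystander is pushed more than 30 mm (distance of any of wash_bottle, disc, screwdriver, guard_ring, caliper, weight from where it was at the start of the episode above 0.03 m).
It also fails if it takes over 58 s, if anything falls off the work surface, if the arm or the gripper's body presses on something with over 40 N, if the wrist force passes 120 N, or if a joint passes its speed limit or range.

ROBOT

A 6-joint arm with a two-finger parallel gripper is mounted at the origin on a cart in front of the work surface, level with it; the furniture and walls round the work are solid. World frame = base frame: x ahead of the robot, y to its left, z up, the work surface at z = 0. Lengths are in m, angles in rad, forces in N, time in s.
With the tool pointing down it reaches from about 0.4 to 0.825 m from the base axis. Payload 7 kg.
Tool frame: the origin (TCP) lies at the very end of the fingers, on their centre line; the grasp point (between the pads) lies arm.hold_point_z behind it (arm.hold_point_z is the distance from the TCP to the grasp point, in m); z points along the fingers, y is the line along which they close (so a half turn about z gives the same grasp; the last joint's range is limited). The gripper opens to 88 mm and grips with 3 to 60 N. Pads are 19 mm wide; open, the fingers measure 130 mm over their backs; the gripper's body (78 mm by 193 mm) begins 47 mm behind the grasp point.
Start: joints at [1.55, 0.359, 0.012, 0, -1.224, -0.288], TCP at [0.205, 0.643, 0.227] pointing down, gripper open.
Joint ranges: [-3.07, 3.07], [-1.43, 2.12], [-1.02, 1.25], [-3.03, 1.67], [-3.05, -0], [-3.03, 3.03]. Speed limits (rad/s): [2.39, 2.39, 3.01, 3.14, 3.14, 3.14].

INTERFACE

Orientations are given as [roll, pitch, yaw] about the fixed x, y, z axes, in that order (R = Rz(yaw) Ry(pitch) Rx(roll)).
In Python, from station import arm gives the robot as it stands.
- The arm moves only by the tool move_tool, called after "Call:" as name(argument=value, ...) on one line, values as JSON. Schema: {"type":"object","properties":{"increments":{"type":"array","items":{"type":"number"},"minItems":5,"maxItems":100},"grip_force":{"type":"number"},"only":{"type":"string"},"quiet":{"type":"boolean"},"lines":{"type":"string"}},"required":["increments"],"additionalProperties":false}. increments is one flat list of numbers that holds 1 to 20 rows one after another, with no inner brackets; each row has 5 numbers: the finger opening in m, then dx, dy, dz in units of 25 mm, then a turn about the tool's z in units of 0.1 rad; each row is the pose to reach, as a shift and turn from the pose commanded when the call began, along the tool's axes at that moment; what a row does not reach only later rows make up. A row lasts 1/12 s, in which the tool goes at most 0.0417 m and 0.125 rad, less where a joint would pass 70% of its speed; a pose out of reach is approached as far as the arm can. The fingers move at their own pace and stop on an object; grip_force is the grip in N (left out, the last holds). Time passes only in rows, so rows that do not move let the fingers close. The tool returns the time, the measured TCP pose, the force, the opening and the grip force at its end. only (a regular expression) keeps the lines of the reply that match it, lines (a string "A,B") keeps lines A to B, and quiet returns only ok. Input that does not fit is refused with a message, and nothing moves.
- arm.get_state(): the state, without advancing time (a new reading comes with each control period).
- arm.grab_frame(name): name is "scene" or "top"; returns the picture (420x560x3 uint8, red, green, blue); there is no depth.
- arm.camera_params(name): a dict with "fx", "fy", "cx", "cy" (pixels), "D" ([k1, k2, p1, p2, k3] as OpenCV has them; the pictures are not rectified), "T" (4x4, takes a point from camera to world coordinates). Camera axes: x right, y down, z forward; pixel columns grow to the right and rows downward; lengths in m; the calibration is good to about 2 mm. A picture is of the moment at which its call begins. camera_params takes no time and is no camera call.
- arm.job_done(): hands the job in; it is judged then, once.
The state is a dict: "t": time; "q": joint angles; "qd": joint speeds; "joint_efforts": joint torques, N m; "eef_pos": TCP position; "ee_rot": TCP orientation; "force": force on the tool from outside, world axes, zero at the start; "moment": the same for the moment, N m; "width": finger opening in m; "gripper_force": force on a finger pad.
Only numpy, scipy, OpenCV 4.12 (cv2) and the standard library are available. Lean on these libraries where they do the work, as an engineer would, in place of code of your own. Each camera call takes 0.05 s, during which the arm holds its last target. There are 200 camera calls.

## Working session

There is one attempt and no reset: what is moved stays moved. The work goes in short steps, Python scripts to look and compute and a tool call to move; the robot and the scene stay as the last step left them, time stands still between calls to the robot, and variables do not carry over. Pictures are saved under pics/ and viewed, at most 10 in all, crops included, and the job is handed in when it is done.

```bash
mkdir -p pics; ls; python3 - <<'E'
from station import arm
import cv2, numpy as np
for n in("scene","top"):
    cv2.imwrite(f"pics/{n}0.png",arm.grab_frame(n)[:,:,::-1])
    p=arm.camera_params(n);print(n,{k:np.round(v,4).tolist() for k,v in p.items()})
s=arm.get_state();print(s,arm.hold_point_z)
E
```

```text
pics
station.py
scene {'fx': 406.8066, 'fy': 406.8066, 'cx': 278.5208, 'cy': 210.9405, 'D': [0.0126, 0.0, 0.0, 0.0, 0.0], 'T': [[0.8662, -0.2769, 0.4159, 0.099], [-0.4994, -0.4551, 0.7372, -0.7769], [-0.0149, -0.8463, -0.5325, 0.6578], [0.0, 0.0, 0.0, 1.0]]}
top {'fx': 387.8128, 'fy': 387.8128, 'cx': 279.0205, 'cy': 208.5039, 'D': [-0.1067, 0.0, 0.0, 0.0, 0.0], 'T': [[0.0067, -0.9934, 0.1147, 0.4232], [-0.9995, -0.0031, 0.0318, -0.016], [-0.0312, -0.1148, -0.9929, 1.1615], [0.0, 0.0, 0.0, 1.0]]}
{'t': 0.1, 'q': array([ 1.55012137e+00,  3.59340958e-01,  1.11923819e-02, -3.21916409e-04,
       -1.22412209e+00, -2.88082660e-01]), 'qd': array([-0.00094498, -0.00390071,  0.00192536,  0.00091706,  0.00044387,
       -0.00033275]), 'joint_efforts': array([-1.65740348e-03, -5.84159732e+01,  2.93751222e+01,  7.01563239e+00,
        1.02114220e-02, -6.17714272e-05]), 'eef_pos': array([0.20501546, 0.64266438, 0.2257156 ]), 'ee_rot': array([ 3.14009308e+00, -1.28751451e-04, -3.08867123e-01]), 'force': array([ 1.15344902, -0.62222735,  0.40223296]), 'moment': array([-0.05337459, -0.03169348,  0.01637846]), 'gripper_force': 0.0, 'width': 0.08772432582171547} 0.0188
```

View pics/top0.png

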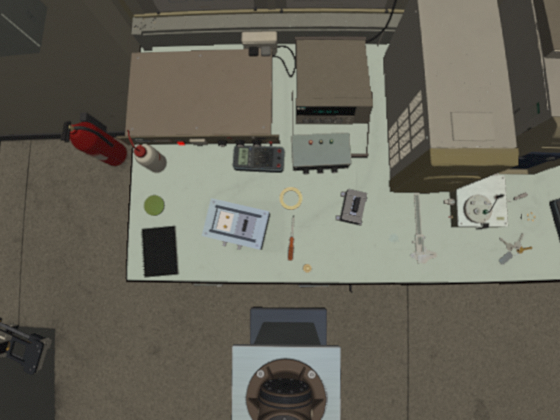

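View pics/scene0.png

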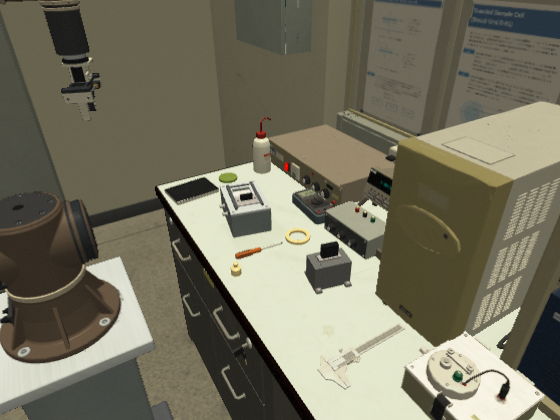

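The top view shows the cell at about (237,225) and the rest with the carrier at about (352,207). Next I'll enlarge both.

```bash
python3 - <<'E'
import cv2, numpy as np
t=cv2.imread("pics/top0.png");s=cv2.imread("pics/scene0.png")
def c(i,x,y,w=80,h=60,k=5): return cv2.resize(i[y:y+h,x:x+w],None,fx=k,fy=k,interpolation=cv2.INTER_CUBIC)
o=np.vstack([np.hstack([c(t,198,195),c(t,312,177)]),np.hstack([c(s,208,177),c(s,292,235)])])
for i in range(0,800,50): cv2.line(o,(i,0),(i,5),(0,0,255),1);cv2.line(o,(i,300),(i,305),(0,0,255),1)
for i in range(0,600,50): cv2.line(o,(0,i),(5,i),(0,0,255),1);cv2.line(o,(400,i),(405,i),(0,0,255),1)
cv2.imwrite("pics/crop0.png",o)
E
```

```text
(no output)
```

View pics/crop0.png

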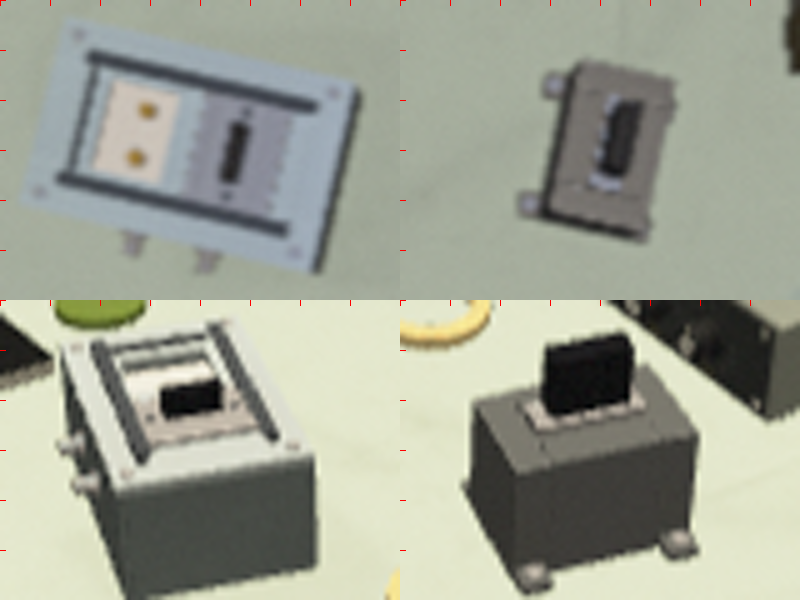

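The crops show the cell's plate corners, its ridge and the rest block clearly in both views. The compartment with its brass posts is on the world +y side and the sockets face -x. I'll fit poses to these corners from both cameras.

```bash
cat > h.py <<'E'
import cv2, numpy as np
from station import arm
from scipy.optimize import least_squares
P={n:arm.camera_params(n) for n in("scene","top")}
def proj(n,X):
    p=P[n];Ti=np.linalg.inv(p["T"]);K=np.array([[p["fx"],0,p["cx"]],[0,p["fy"],p["cy"]],[0,0,1.]])
    return cv2.projectPoints(np.float64(X).reshape(-1,1,3),cv2.Rodrigues(Ti[:3,:3])[0],Ti[:3,3],K,np.float64(p["D"]))[0][:,0]
def place(v,X):
    c,s=np.cos(v[2]),np.sin(v[2]);X=np.array(X,float)
    return np.c_[v[0]+c*X[:,0]-s*X[:,1],v[1]+s*X[:,0]+c*X[:,1],X[:,2]]
def fit(obs,v0):  # obs: cam -> (model points, pixels)
    f=lambda v:np.concatenate([(proj(n,place(v,m))-np.array(p)).ravel() for n,(m,p) in obs.items()])
    r=least_squares(f,v0,loss="soft_l1");return r.x,f(r.x).reshape(-1,2)
E
cat > fit1.py <<'E'
from h import *
def px(c,o,l): return [((x-c[0])/5+o[0]-.4,(y-c[1])/5+o[1]-.4) for x,y in l]
def box(hx,hy,z): return np.array([[hx,hy,z],[hx,-hy,z],[-hx,hy,z],[-hx,-hy,z]])
TC=lambda l:px((0,0),(198,195),l);TR=lambda l:px((400,0),(312,177),l)
SC=lambda l:px((0,300),(208,177),l);SR=lambda l:px((400,300),(292,235),l)
cm=box(.055,.085,.08); rm=box(.045,.028,.066)
ct={"top":(cm,TC([(68,18),(358,88),(22,200),(315,270)]))}; cs={"scene":(cm,SC([(235,322),(315,457),(60,345),(125,490)]))}
rt={"top":(rm,TR([(585,60),(677,78),(545,215),(643,235)]))}; rs={"scene":(rm,SR([(650,368),(697,435),(475,402),(520,470)]))}
gt={"top":(np.array([[0,0,.103]]),TC([(235,153)]))}
for nm,a,b,v0 in(("cell",ct,cs,(.38,.11,-.2)),("rest",rt,rs,(.42,-.2,-.2))):
    for o in(a,b,{**a,**b}):
        v,r=fit(o,v0);print(nm,list(o),np.round(v,4),np.round(r,1).tolist())
E
python3 fit1.py
```

```text
cell ['top'] [ 0.506   0.1406 -0.2248] [[0.2, -0.6], [0.3, -1.1], [-0.2, 0.7], [-0.3, 0.8]]
cell ['scene'] [ 0.5059  0.1415 -0.2079] [[0.4, -1.0], [1.0, -0.2], [-0.4, 0.2], [-0.9, 0.5]]
cell ['top', 'scene'] [ 0.5058  0.1408 -0.2176] [[-0.1, -0.3], [0.1, -1.3], [-0.2, 1.0], [-0.2, 0.7], [0.8, -0.9], [0.8, 0.0], [-0.1, 0.2], [-1.2, 0.5]]
rest ['top'] [ 0.5577 -0.1943 -0.2336] [[-0.7, -0.1], [0.0, 0.8], [0.4, -0.6], [0.1, 0.0]]
rest ['scene'] [ 0.5584 -0.1941 -0.2254] [[0.1, -0.9], [1.1, 0.0], [-0.4, -0.3], [-0.6, 1.0]]
rest ['top', 'scene'] [ 0.558  -0.1943 -0.2298] [[-0.7, -0.2], [-0.0, 0.7], [0.5, -0.7], [0.2, -0.1], [0.1, -0.7], [1.0, 0.2], [-0.5, -0.3], [-0.8, 1.1]]
```

The two cameras agree to about 1 mm, with cell yaw near -0.22. Next is the cover ridge, the carrier grip, and the shifts in tool axes.

```bash
cat >> h.py <<'E'
from scipy.spatial.transform import Rotation as Ro
def shift(x,y,z,yaw):  # tool-frame move from present pose to a tool-down pose
    s=arm.get_state();R=Ro.from_euler("xyz",s["ee_rot"]).as_matrix()
    t=s["ee_rot"][2]-yaw;t=(t+np.pi/2)%np.pi-np.pi/2
    print("shift",np.round(R.T@(np.array([x,y,z])-s["eef_pos"]),4),"turn",round(t,3))
E
cat > r.py <<'E'
from fit1 import *
v,_=fit({**ct,**cs},(.5,.14,-.22)); w,_=fit({**rt,**rs},(.55,-.19,-.23))
gm=np.array([[.017,-.005,.103],[-.017,-.005,.103],[.017,-.005,.085],[-.017,-.005,.085]])
gs={"scene":(gm,SC([(221,378),(160,388),(222,407),(162,418)]))}
def loc(v,a): c,s=np.cos(v[2]),np.sin(v[2]);d=np.array(a[:2])-v[:2];return np.round([c*d[0]+s*d[1],-s*d[0]+c*d[1]],4)
km=gm.copy();km[:,0]*=20/17;km[:,1]=-.007;km[:2,2]=.106;km[2:,2]=.072
ks={"scene":(km,SR([(631,334),(544,344),(633,403),(545,413)]))}
kt={"top":(np.array([[.02,.007,.106],[-.02,-.007,.106],[.02,-.007,.106]]),TR([(615,100),(630,181),(641,100)]))}
for o,u in((gs,v),(gt,v),(ks,w),(kt,w)):
    f,r=fit(o,(*u[:2],u[2]));print(list(o),np.round(f,4),loc(u,f),np.abs(r).max().round(1))
c=place(v,[[0,-.032,0],[0,.03,0]]);print(v,w,c)
shift(*c[0,:2],.15,v[2])
E
python3 r.py|tail -6
```

```text
['top'] [ 0.499   0.1122 -0.2176] [-0.0005 -0.0294] 0.0
['scene'] [ 0.5624 -0.1851 -0.3785] [0.0022 0.0099] 1.1
['top'] [ 0.5576 -0.1935 -0.1539] [-0.0005  0.0007] 1.0
[ 0.50584674  0.14081542 -0.21763089] [ 0.55798786 -0.19426588 -0.229784  ] [[0.4989374  0.10957024 0.        ]
 [0.51232425 0.17010777 0.        ]]
shift [0.4421 0.4184 0.0764] turn -0.091
```
Ridge at s≈5.6mm (local y -29). Go there: TCP above: local (0,-.0294). Then z=0.091? Opening 88 y-direction fingers at ±44..65: rail not there (rails at x). Finger plate on cover: fine. TCP z 0.090.

Careful with the scale: shifts go in units of 25 mm and turns go in units of 0.1 rad. That gives: 0.441 m is 17.64, 0.416 m is 16.64, -0.091 rad is -0.91.

Call:
move_tool(increments=[0.088,6,5.6,0,-0.3,0.088,12,11.2,0,-0.6,0.088,17.64,16.64,0,-0.91,0.088,17.64,16.64,0,-0.91,0.088,17.64,16.64,0,-0.91,0.088,17.64,16.64,0,-0.91,0.088,17.64,16.64,0,-0.91,0.088,17.64,16.64,0,-0.91,0.088,17.64,16.64,0,-0.91,0.088,17.64,16.64,0,-0.91,0.088,17.64,16.64,1.6,-0.91,0.088,17.64,16.64,2.4,-0.91,0.088,17.64,16.64,3.2,-0.91,0.088,17.64,16.64,3.2,-0.91,0.088,17.64,16.64,3.2,-0.91,0.088,17.64,16.64,3.2,-0.91])

```text
t: 1.43
eef_pos: [0.4981, 0.1073, 0.1425]
ee_rot: [3.137, 0.005, -0.223]
force: [0.1, 0.6, 0.2]
width: 0.0877
gripper_force: 0.0
```

```bash
python3 -c "
from h import *
shift(.499,.1122,.0905,-.2176)"
```

```text
shift [ 0.0001 -0.0052  0.052 ] turn -0.005
```

Call:
move_tool(increments=[0.088,0,0,0,0,0.088,0,0,0,0,0.088,0,-0.08,0.8,0,0.088,0,-0.08,1.6,0,0.088,0,-0.08,2.16,0,0.088,0,-0.08,2.16,0,0.088,0,-0.08,2.16,0,0.088,0,-0.08,2.16,0])

```text
t: 2.1
eef_pos: [0.4999, 0.1159, 0.0939]
ee_rot: [-3.14, -0.002, -0.216]
force: [0.2, 0.1, 0.4]
width: 0.0876
gripper_force: 0.0
```

```bash
python3 -c "
from h import *
shift(.499,.1122,.0905,-.2176)"
```

```text
shift [-0.0001  0.0038  0.0034] turn 0.002
```

To row units: 0.003 m is 0.12, 0.002 m is 0.08.

Call:
move_tool(increments=[0.088,0,0.12,0.08,0,0.0,0,0.12,0.08,0,0.0,0,0.12,0.08,0,0.0,0,0.12,0.08,0,0.0,0,0.12,0.08,0,0.0,0,0.12,0.08,0,0.0,0,0.12,0.08,0,0.0,0,0.12,0.08,0,0.0,0,0.12,0.08,0,0.0,0,0.12,0.08,0], grip_force=15)

```text
t: 2.93
eef_pos: [0.4986, 0.1117, 0.0905]
ee_rot: [3.142, 0.0, -0.218]
force: [-0.6, -0.4, -0.8]
width: 0.0334
gripper_force: 0.0
```

```bash
python3 -c "
from h import *
shift(.499,.1122,.0905,-.2176)"
```

```text
shift [ 0.0002 -0.0006  0.    ] turn -0.0
```

Fingers still closing (33 mm). I'll finish the close, then slide most of the way.

Call:
move_tool(increments=[0,0,0,0,0,0,0,0,0,0,0,0,0,0,0,0,0,0,0,0,0,0,0,0,0,0,0,0,0,0,0,0,0,0,0], grip_force=15)

```text
t: 3.52
eef_pos: [0.4987, 0.1119, 0.0905]
ee_rot: [-3.141, -0.0, -0.218]
force: [-1.0, 2.7, -0.7]
width: 0.0097
gripper_force: 15.0
```

```bash
python3 -c "
from h import *
s=arm.get_state();print(place([0,0,.2176],[s['eef_pos']])-place([0,0,.2176],[[.50584674,.14081542,0]]))"
```

```text
[[-0.00074481 -0.02978847  0.0905464 ]]
```

To row units: -0.054 m is -2.16, -0.05 m is -2.

Call:
move_tool(increments=[0,0,-0.4,0,0,0,0,-0.8,0,0,0,0,-1.2,0,0,0,0,-1.52,0,0,0,0,-1.84,0,0,0,0,-2,0,0,0,0,-2.16,0,0,0,0,-2.16,0,0,0,0,-2.16,0,0])

```text
t: 4.27
eef_pos: [0.5107, 0.1654, 0.0906]
ee_rot: [-3.14, -0.001, -0.217]
force: [2.3, 1.5, -3.2]
width: 0.0098
gripper_force: 15.0
```

```bash
python3 -c "
from h import *
s=arm.get_state();print(place([0,0,.2176],[s['eef_pos']])-place([0,0,.2176],[[.50584674,.14081542,0]]))"
```

```text
[[-0.00053727  0.02501526  0.09059799]]
```

To row units: -0.007 m is -0.28, -0.006 m is -0.24.

Call:
move_tool(increments=[0,0,-0.04,0,0,0,0,-0.08,0,0,0,0,-0.12,0,0,0,0,-0.16,0,0,0,0,-0.2,0,0,0,0,-0.24,0,0,0,0,-0.28,0,0,0,0,-0.28,0,0,0,0,-0.28,0,0])

```text
t: 5.02
eef_pos: [0.512, 0.1713, 0.0906]
ee_rot: [-3.141, -0.0, -0.218]
force: [4.1, -2.8, -3.9]
width: 0.0094
gripper_force: 15.0
```

```bash
python3 -c "
from h import *
s=arm.get_state();print(s['width'],place([0,0,.2176],[s['eef_pos']])-place([0,0,.2176],[[.50584674,.14081542,0]]),place([0,0,.2176],[s['force']]))"
```

```text
0.009426539081970605 [[-0.00057481  0.03105673  0.09057747]] [[ 4.62502277 -1.87159475 -3.87235557]]
```

To row units: -0.002 m is -0.08, -0.001 m is -0.04.

Call:
move_tool(increments=[0,0,-0.04,0,0,0,0,-0.04,0,0,0,0,-0.08,0,0,0,0,-0.08,0,0,0,0,-0.08,0,0,0,0,-0.08,0,0])

```text
t: 5.52
eef_pos: [0.5124, 0.1732, 0.0906]
ee_rot: [-3.141, -0.0, -0.218]
force: [4.2, -2.1, -3.9]
width: 0.01
gripper_force: 15.0
```

```bash
python3 -c "
from h import *
s=arm.get_state();print(s['width'],place([0,0,.2176],[s['eef_pos']])-place([0,0,.2176],[[.50584674,.14081542,0]]),place([0,0,.2176],[s['force']]))"
```

```text
0.009982700406197908 [[-0.00059355  0.03304773  0.09056422]] [[ 4.56728641 -1.1597204  -3.9457599 ]]
```

To row units: -0.002 m is -0.08, -0.001 m is -0.04.

Call:
move_tool(increments=[0,0,-0.04,0,0,0,0,-0.04,0,0,0,0,-0.08,0,0,0,0,-0.08,0,0,0,0,-0.08,0,0,0,0,-0.08,0,0])

```text
t: 6.02
eef_pos: [0.5124, 0.1734, 0.0906]
ee_rot: [3.139, 0.0, -0.218]
force: [5.4, -10.1, -0.6]
width: 0.0101
gripper_force: 15.0
```

```bash
python3 -c "
from h import *
s=arm.get_state();print(s['width'],place([0,0,.2176],[s['eef_pos']])-place([0,0,.2176],[[.50584674,.14081542,0]]),place([0,0,.2176],[s['force']]))
t=arm.grab_frame('top')[:,:,::-1];c=arm.grab_frame('scene')[:,:,::-1]
k=lambda i,x,y:cv2.resize(i[y:y+75,x:x+80],None,fx=5,fy=5,interpolation=2)
cv2.imwrite('pics/slid.png',np.hstack([k(t,198,190),k(c,208,160)]))"
```

```text
0.01008605359828892 [[-0.00063616  0.03326504  0.09056861]] [[ 7.40419167 -8.6820888  -0.60531434]]
```

View pics/slid.png

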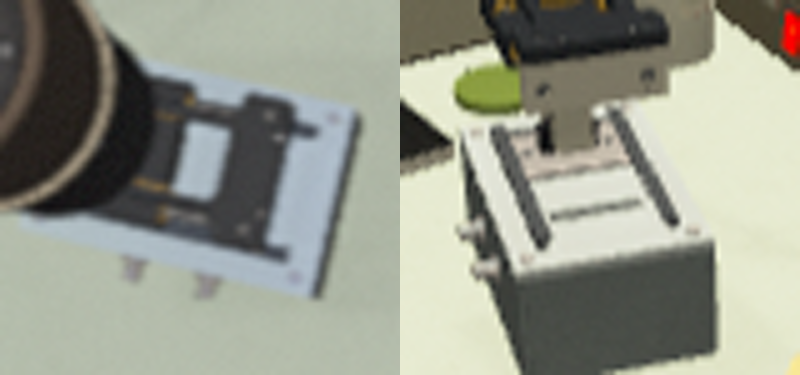

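The cover is against its stop: force rises to 9 N at local y about 33 mm. The slot is bare at crop (597,211). Next I check the slot by vision and the wrist angle, so I can feel the ridge along x.

```bash
python3 -c "
from h import *
import scipy.optimize as so
print(arm.get_state()['q'])
v=[.50584674,.14081542,-.2176]
for x,y in((550,216),(642,205)):
    u=np.array([(x-400)/5+208-.4,y/5+160-.4])
    print(so.fsolve(lambda a:(proj('scene',place(v,[[a[0],a[1],.08]]))[0]-u),[0,-.035]))"
```

```text
[ 0.68975879  0.2719239  -0.46039645  0.00167819 -0.84084677  0.66189825]
[-0.02558771 -0.02848504]
[ 0.02563893 -0.03348471]
```

Call:
move_tool(increments=[0.03,0,0.08,0,0,0.088,0,0.08,0,0,0.088,0,0.08,0,0,0.088,0,0.08,0,0,0.088,0,0.08,0,0,0.088,0,0.08,0,0,0.088,0,0.08,-0.08,0,0.088,0,0.08,-0.08,0])

```text
t: 6.78
eef_pos: [0.5124, 0.1734, 0.0929]
ee_rot: [-3.141, -0.0, -0.218]
force: [0.1, -0.9, 0.0]
width: 0.058
gripper_force: 0.0
```

Call:
move_tool(increments=[0.088,0,0,0,1.2,0.088,0,0,0,2.4,0.088,0,0,0,3.6,0.088,0,0,0,4.8,0.088,0,0,0,6,0.088,0,0,0,7.2,0.088,0,0,0,8.4,0.088,0,0,0,9.6,0.088,0,0,0,10.8,0.088,0,0,0,12,0.088,0,0,0,13.2,0.088,0,0,0,14.4,0.088,0,0,0,15.71,0.088,0,0,0,15.71,0.088,0,0,0,15.71,0.05,0,0,0,15.71,0.045,0,0,0,15.71,0.04,0,0,0,15.71], grip_force=5)

```text
t: 8.28
eef_pos: [0.5123, 0.1733, 0.0926]
ee_rot: [3.142, -0.0, -1.787]
force: [-0.6, -0.2, -0.1]
width: 0.073
gripper_force: 0.0
```

Call:
move_tool(increments=[0.03,0,0,0,0,0.03,0,0,0,0,0.03,0,0,0,0,0.03,0,0,0,0,0.03,0,0,0,0,0.03,0,0,0,0,0.03,0,0,0,0,0.03,0,0,0,0,0.03,0,0,0,0,0.03,0,0,0,0])

```text
t: 9.12
eef_pos: [0.5123, 0.1732, 0.0926]
ee_rot: [-3.142, -0.0, -1.789]
force: [0.4, -0.1, -0.7]
width: 0.034
gripper_force: 5.0
```

```bash
python3 -c "
from h import *
s=arm.get_state();print(s['width'],place([0,0,.2176],[s['eef_pos']])-place([0,0,.2176],[[.50584674,.14081542,0]]),place([0,0,.2176],[s['force']]))"
```

```text
0.03397215191294061 [[-0.00071933  0.03302945  0.09255729]] [[ 0.37343829 -0.01560737 -0.73002821]]
```

The x-pinch is centred, with side force near 0 and width 34.0 mm. I'll open, lift and move over the carrier.

```bash
python3 -c "
from h import *
print(place([.50584674,.14081542,-.2176],[[-.0006,-.0319,0]]))
shift(.558,-.193,.15,-1.8006)"
```

```text
[[0.4983741  0.10979721 0.        ]]
shift [ 0.3477 -0.1238 -0.0574] turn 0.012
```

To row units: 0.348 m is 13.92, 0.32 m is 12.8, 0.012 rad is 0.12.

Call:
move_tool(increments=[0.06,0,0,0,0,0.088,0,0,-0.4,0,0.088,0,0,-2.28,0,0.088,1.6,-0.56,-2.28,0.12,0.088,3.2,-1.12,-2.28,0.12,0.088,4.8,-1.68,-2.28,0.12,0.088,6.4,-2.24,-2.28,0.12,0.088,8,-2.84,-2.28,0.12,0.088,9.6,-3.4,-2.28,0.12,0.088,11.2,-4,-2.28,0.12,0.088,12.8,-4.56,-2.28,0.12,0.088,13.92,-4.96,-2.28,0.12,0.088,13.92,-4.96,-2.28,0.12,0.088,13.92,-4.96,-2.28,0.12,0.088,13.92,-4.96,-2.28,0.12,0.088,13.92,-4.96,-2.28,0.12])

```text
t: 10.45
eef_pos: [0.5581, -0.1926, 0.15]
ee_rot: [-3.141, 0.0, -1.8]
force: [1.1, 0.5, 0.0]
width: 0.0876
gripper_force: 0.0
```

```bash
python3 -c "
from h import *
shift(.558,-.193,.078,-1.8006)
t=arm.grab_frame('top')[:,:,::-1];c=arm.grab_frame('scene')[:,:,::-1]
k=lambda i,x,y:cv2.resize(i[y:y+75,x:x+80],None,fx=5,fy=5,interpolation=2)
cv2.imwrite('pics/over.png',np.hstack([k(t,198,190),k(c,292,220)]))"
```

```text
shift [0.0004 0.     0.072 ] turn 0.001
```

View pics/over.png

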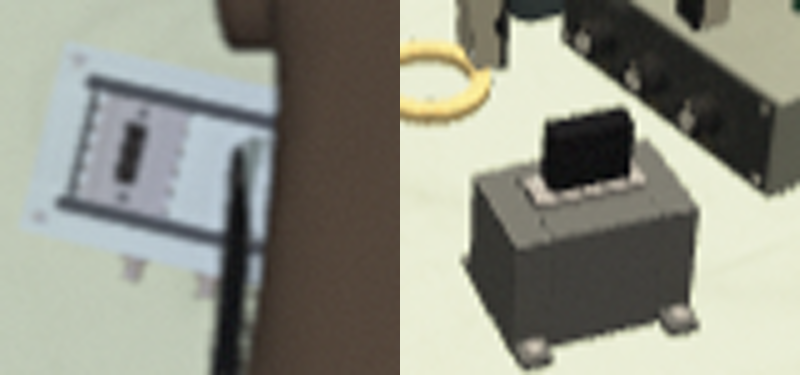

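The cover is home with its ridge at (130,153), and the carrier is undisturbed. I'll descend and pinch lightly along x to find its centre.

To row units: 0.072 m is 2.88, 0.055 m is 2.2.

Call:
move_tool(increments=[0.088,0,0,1.2,0,0.088,0,0,2.2,0,0.088,0,0,2.88,0,0.088,0,0,2.88,0,0.036,0,0,2.88,0,0.036,0,0,2.88,0,0.036,0,0,2.88,0,0.036,0,0,2.88,0,0.036,0,0,2.88,0,0.036,0,0,2.88,0,0.036,0,0,2.88,0,0.036,0,0,2.88,0,0.036,0,0,2.88,0,0.036,0,0,2.88,0,0.036,0,0,2.88,0], grip_force=5)

```text
t: 11.8
eef_pos: [0.5582, -0.1934, 0.0778]
ee_rot: [-3.141, -0.0, -1.801]
force: [-1.2, -0.0, 3.7]
width: 0.0399
gripper_force: 5.0
```

```bash
python3 -c "
from h import *
s=arm.get_state();print(s['force'],s['eef_pos'])"
```

```text
[-1.16793688 -0.03040151  3.73799938] [ 0.55816524 -0.1934247   0.07778841]
```

To row units: -1.571 rad is -15.71.

Call:
move_tool(increments=[0.06,0,0,0,0,0.088,0,0,0,0,0.088,0,0,0,0,0.088,0,0,0,0,0.088,0,0,0,0,0.088,0,0,0,0,0.088,0,0,0,-1.2,0.088,0,0,0,-2.4,0.088,0,0,0,-3.6,0.088,0,0,0,-4.8,0.088,0,0,0,-6,0.088,0,0,0,-7.2,0.088,0,0,0,-8.4,0.088,0,0,0,-9.6,0.088,0,0,0,-10.8,0.088,0,0,0,-12,0.088,0,0,0,-13.2,0.088,0,0,0,-14.4,0.088,0,0,0,-15.71,0.08,0,0,0,-15.71])

```text
t: 13.47
eef_pos: [0.5581, -0.1933, 0.0775]
ee_rot: [3.142, 0.0, -0.224]
force: [-0.8, 0.1, 0.5]
width: 0.0848
gripper_force: 0.0
```

Call:
move_tool(increments=[0.05,0,0,0,0,0,0,0,0,0,0,0,0,0,0,0,0,0,0,0,0,0,0,0,0,0,0,0,0,0,0,0,0,0,0,0,0,0,0,0,0,0,0,0,0,0,0,0,0,0,0,0,0,0,0,0,0,0,0,0,0,0,0,0,0,0,0,0,0,0,0,0,0,0,0,0,0,0,0,0], grip_force=25)

```text
t: 14.8
eef_pos: [0.5581, -0.1933, 0.0775]
ee_rot: [-3.142, 0.0, -0.23]
force: [-0.4, 0.4, -0.2]
width: 0.014
gripper_force: 25.0
```

To row units: -0.11 m is -4.4, -0.09 m is -3.6.

Call:
move_tool(increments=[0,0,0,-0.4,0,0,0,0,-1.2,0,0,0,0,-2.4,0,0,0,0,-3.6,0,0,0,0,-4.4,0,0,0,0,-4.4,0,0,0,0,-4.4,0])

```text
t: 15.38
eef_pos: [0.5588, -0.1934, 0.1897]
ee_rot: [-3.141, -0.003, -0.23]
force: [-0.6, 0.1, -1.7]
width: 0.0137
gripper_force: 25.0
```

```bash
python3 -c "
from h import *
shift(.4984,.1098,.165,-.2176)"
```

```text
shift [-0.1279 -0.2814  0.0245] turn -0.012
```

Call:
move_tool(increments=[0,-0.4,-0.8,0,0,0,-0.92,-2,0,-0.06,0,-1.44,-3.2,0,-0.12,0,-2,-4.4,0,-0.12,0,-2.56,-5.6,0,-0.12,0,-3.08,-6.8,0,-0.12,0,-3.64,-8,0,-0.12,0,-4.2,-9.2,0,-0.12,0,-4.68,-10.32,0,-0.12,0,-4.96,-10.92,0,-0.12,0,-5.12,-11.24,0,-0.12,0,-5.12,-11.24,0.48,-0.12,0,-5.12,-11.24,0.88,-0.12,0,-5.12,-11.24,0.98,-0.12,0,-5.12,-11.24,0.98,-0.12,0,-5.12,-11.24,0.98,-0.12,0,-5.12,-11.24,0.98,-0.12])

```text
t: 16.8
eef_pos: [0.4977, 0.109, 0.1633]
ee_rot: [3.142, -0.0, -0.219]
force: [-0.3, 0.2, -0.2]
width: 0.014
gripper_force: 25.0
```

```bash
python3 -c "
from h import *
shift(.4984,.1098,.165,-.2176)
t=arm.grab_frame('top')[:,:,::-1];c=arm.grab_frame('scene')[:,:,::-1]
k=lambda i,x,y:cv2.resize(i[y:y+75,x:x+80],None,fx=5,fy=5,interpolation=2)
cv2.imwrite('pics/above.png',np.hstack([k(t,198,190),cv2.resize(c[160:220,215:280],(400,375),interpolation=2)]))"
```

```text
shift [ 0.0005 -0.001  -0.0017] turn -0.001
```

View pics/above.png

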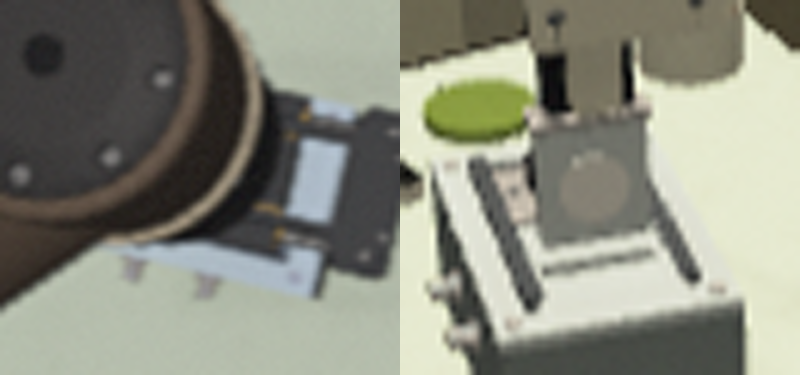

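```bash
python3 -c "
from h import *
f=lambda X:[np.round(((p[0]-215)*400/65+400+3,(p[1]-160)*6.25+3),0).tolist() for p in proj('scene',X)]
print('slot -y edge',f(place([.4984,.1098,-.2176],[[-.026,-.005,.08],[.026,-.005,.08]])),'+y',f(place([.4984,.1098,-.2176],[[-.026,.005,.08],[.026,.005,.08]])))
print('foot',f(place([.4977,.109,-.219],[[-.025,-.004,.0958],[.025,-.004,.0958],[-.025,0,.0918],[.025,0,.0918]])))"
```

```text
slot -y edge [[544.0, 280.0], [657.0, 261.0]] +y [[539.0, 269.0], [651.0, 250.0]]
foot [[543.0, 249.0], [652.0, 230.0], [541.0, 252.0], [650.0, 234.0]]
```

Predicted and seen slot and foot positions agree within about 1 mm relative to each other. I'll lower gently to 1 mm below the plate surface.

Call:
move_tool(increments=[0,0.02,-0.04,0.12,0,0,0.02,-0.04,0.24,0,0,0.02,-0.04,0.36,0,0,0.02,-0.04,0.42,0,0,0.02,-0.04,0.46,0,0,0.02,-0.04,0.48,0,0,0.02,-0.04,0.5,0,0,0.02,-0.04,0.52,0,0,0.02,-0.04,0.52,0,0,0.02,-0.04,0.52,0])

```text
t: 17.73
eef_pos: [0.4982, 0.1103, 0.1501]
ee_rot: [-3.142, -0.0, -0.218]
force: [0.3, -0.0, -0.9]
width: 0.014
gripper_force: 25.0
```

```bash
python3 -c "
from h import *
shift(.4984,.1098,.1025,-.2176)"
```

```text
shift [0.0003 0.0005 0.0476] turn -0.0
```

Call:
move_tool(increments=[0,0.008,0.016,0.02,0,0,0.008,0.016,0.04,0,0,0.008,0.016,0.06,0,0,0.008,0.016,0.08,0,0,0.008,0.016,0.08,0,0,0.008,0.016,0.08,0])

```text
t: 18.23
eef_pos: [0.4982, 0.1098, 0.148]
ee_rot: [3.142, 0.0, -0.218]
force: [-0.4, 0.1, -0.0]
width: 0.0135
gripper_force: 25.0
```

To row units: 0.004 m is 0.16, 0.0034 m is 0.136.

Call:
move_tool(increments=[0,0,0,0.028,0,0,0,0,0.056,0,0,0,0,0.08,0,0,0,0,0.108,0,0,0,0,0.136,0,0,0,0,0.16,0,0,0,0,0.16,0,0,0,0,0.16,0])

```text
t: 18.9
eef_pos: [0.4982, 0.1098, 0.144]
ee_rot: [3.142, 0.0, -0.218]
force: [-0.2, 0.3, -1.4]
width: 0.0138
gripper_force: 25.0
```

The foot is 7.5 mm into the slot with no force. I'll continue in steady steps.

To row units: 0.015 m is 0.6, 0.013 m is 0.52.

Call:
move_tool(increments=[0,0,0,0.06,0,0,0,0,0.12,0,0,0,0,0.2,0,0,0,0,0.28,0,0,0,0,0.36,0,0,0,0,0.44,0,0,0,0,0.52,0,0,0,0,0.6,0,0,0,0,0.6,0])

```text
t: 19.65
eef_pos: [0.498, 0.1097, 0.1286]
ee_rot: [3.141, 0.001, -0.218]
force: [0.1, 0.6, -0.5]
width: 0.0141
gripper_force: 25.0
```

To row units: 0.0275 m is 1.1, 0.027 m is 1.08.

Call:
move_tool(increments=[0,0,0,0.08,0,0,0,0,0.16,0,0,0,0,0.24,0,0,0,0,0.32,0,0,0,0,0.4,0,0,0,0,0.48,0,0,0,0,0.56,0,0,0,0,0.64,0,0,0,0,0.72,0,0,0,0,0.8,0,0,0,0,0.88,0,0,0,0,0.96,0,0,0,0,1.02,0,0,0,0,1.08,0,0,0,0,1.1,0,0,0,0,1.1,0,0,0,0,1.1,0,0,0,0,1.1,0])

```text
t: 21.15
eef_pos: [0.4983, 0.1099, 0.1016]
ee_rot: [-3.142, -0.0, -0.218]
force: [-0.1, 0.2, -0.1]
width: 0.0139
gripper_force: 25.0
```

```bash
python3 -c "
from h import *
shift(.4984,.1098,.1015,-.2176)
c=arm.grab_frame('scene')[:,:,::-1]
cv2.imwrite('pics/in.png',cv2.resize(c[160:235,205:285],None,fx=6,fy=6,interpolation=2))"
```

```text
shift [0.0001 0.0001 0.0001] turn -0.0
```

View pics/in.png

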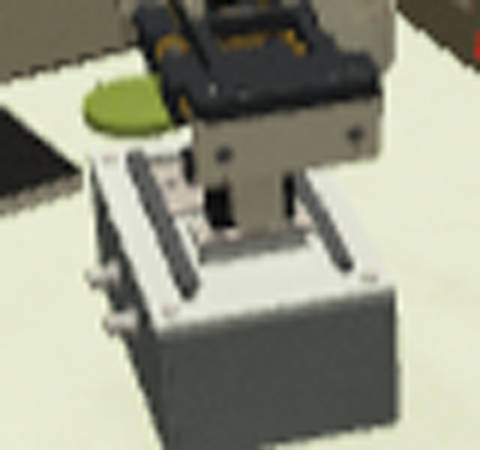

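The blade is through the slot. The shoulder at about (250,240) shows a small gap above the plate, the cover is still home, and the tool feels no load. Handing in.

```bash
python3 -c "
from station import arm
print(arm.job_done())"
```

```text
the job is handed in; nothing more can be done
None
```

I handed the job in with the cover home against its stop and the carrier held upright in the slot, shoulder about 10 mm above the plate and no load felt at the wrist; the hand-in returned no verdict.

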